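# Open the childproof solvent bottle

### The job

Open the taller of the two clamped white solvent bottles: grip its childproof cap, push it down firmly against its spring and, keeping it down, turn it a quarter turn anticlockwise (seen from above), then lift it off. Set the cap down, mouth down, near the middle of the shallow steel tray and let go of it. Do not touch the short bottle.

Things in the scene. Friction and masses are not known exactly. Their poses are not given: they have to be found in the camera images.
- cap: Grey ribbed round cap of the tall bottle, 54 mm across, 34 mm high, 40 g, loose; origin: centre of its lower edge, z up. Any grip yaw; grip firmly (45 N), tips 25 mm below its top. Shut, it neither lifts nor turns. Held 5 to 7 mm down it turns anticlockwise (from above), free from 50 to 130 degrees of turn (90 best). Let up there it rises 3 mm over its shut height; lift 40 mm to clear the neck.
- tall_bottle: White bottle, paper label, 80 mm across, in a 106 mm square clamp foot, fixed; origin: centre of the foot's underside, z up. Shut cap: lower edge 140 mm, top 174 mm above the origin. Spring on the cap: 8 N shut, plus 1 N per mm pushed down; catches let go from 4 mm down, hard stop at 8 mm. Shoulder ends at 130 mm; open neck with its seal reaches 173 mm.
- squat_bottle: The short bottle, not to be touched: same white plastic, clamp foot and grey ribbed cap (54 mm across), but 92 mm across and only 119 mm high with its cap; fixed to the bench. Origin: centre of the underside of its foot, z up. One bottle stands left of the tray, the other right of it; which is which varies.
- tray_in (a point): Centre of the inner floor of a shallow steel tray, fixed to the bench; 180 mm along x and 150 mm along y outside, walls 3 mm thick, this floor 3 mm and the rim 12 mm above the bench; x and y along its sides, z up.

How it is judged:
By the outcome, as a careful person would: the job done as asked, in the order asked, and still so for the second after the job is handed in, with the robot touching nothing.
It also fails if it takes over 45 s, if anything falls off the work surface, if the arm or the gripper's body presses on something with over 40 N, if the wrist force passes 120 N, or if a joint passes its speed limit or range.

### The arm

A 6-joint arm with a two-finger parallel gripper is mounted at the origin on a cart in front of the work surface, level with it; the furniture and walls round the work are solid. World frame = base frame: x ahead of the robot, y to its left, z up, the work surface at z = 0. Lengths are in m, angles in rad, forces in N, time in s.
With the tool pointing down it reaches from about 0.375 to 0.9 m from the base axis. Payload 3.1 kg.
Tool frame: the origin (TCP) lies midway between the tips of the shut fingers; the grasp point (between the pads) lies robot.grip_depth behind it (robot.grip_depth is the distance from the TCP to the grasp point, in m); z points along the fingers, y is the line along which they close (so a half turn about z gives the same grasp; the last joint's range is limited). The gripper opens to 87 mm and grips with 3 to 60 N. Pads are 19 mm wide; open, the fingers measure 117 mm over their backs; the gripper's body (75 mm by 190 mm) begins 51 mm behind the grasp point.
Start: joints at [0.978, 0.527, 1.433, -0, 1.181, -0.178], TCP at [0.252, 0.572, 0.223] pointing down, gripper open.
Joint ranges: [-3.08, 3.08], [-0.75, 2.2], [0.22, 2.44], [-1.43, 4.57], [0, 2.65], [-2.85, 2.85]. Speed limits (rad/s): [2.79, 2.79, 3.14, 3.14, 3.14, 3.14].

### API

Orientations are given as a unit quaternion [x, y, z, w].
In Python, from rig import robot, imaging, monitor gives the robot as it stands (robot), with the cameras (imaging) and the readings (monitor).
- The arm moves only by the tool move_tool, called as name([rows], argument=value, ...), one row to a line, values as JSON. Schema: {"type":"object","properties":{"moves":{"type":"array","items":{"type":"object","properties":{"x":{"type":"number"},"y":{"type":"number"},"z":{"type":"number"},"twist":{"type":"number"}},"additionalProperties":false},"minItems":1,"maxItems":20},"aperture":{"type":"number"},"grip_force":{"type":"number"},"only":{"type":"string"},"quiet":{"type":"boolean"},"lines":{"type":"string"}},"required":["moves"],"additionalProperties":false}. moves is a list of rows, 1 to 20 of them, each an object with the fields x, y, z (the shift in m), twist (a turn about the tool's z in rad); a field left out counts as zero; each row shifts and turns the commanded pose from where the row before left it, along the tool's axes as they then stand; what a row does not reach is not made up. A row lasts 1/12 s, in which the tool goes at most 0.0417 m and 0.125 rad, less where a joint would pass 70% of its speed; a pose out of reach is approached as far as the arm can. aperture is the finger opening in m, set as the call begins (left out keeps the last). The fingers move at their own pace and stop on an object; grip_force is the grip in N (left out, the last holds). Time passes only in rows, so rows that do not move let the fingers close. The tool returns the time, the measured TCP pose, the force, the opening and the grip force at its end. only (a regular expression) keeps the lines of the reply that match it, lines (a string "A,B") keeps lines A to B, and quiet returns only ok. Input that does not fit is refused with a message, and nothing moves.
- monitor.get_obs(): the state, without advancing time (a new reading comes with each control period).
- imaging.camera(name): name is "side" or "top" or "wrist"; returns a dict with "img" (480x640x3 uint8, red, green, blue), "fx", "fy", "cx", "cy" (pixels), "k1" (the pictures are not rectified: a ray, as slopes to the right and down, at radius r is drawn at 1 + k1 r^2 times it, then the intrinsics apply), "xyz" and "attitude" of the camera in the world. Camera axes: x right, y down, z forward; pixel columns grow to the right and rows downward; lengths in m; the calibration is good to about 2 mm. A picture is of the moment at which its call begins. There is no depth.
- robot.hand_in(): hands the job in; it is judged then, once.
The state is a dict: "time": time; "q": joint angles; "joint_velocities": joint speeds; "joint_torque": joint torques, N m; "position": TCP position; "tool_rot": TCP orientation; "ft_force": force on the tool from outside, world axes, zero at the start; "moment": the same for the moment, N m; "grip_width": finger opening in m; "grip_force": force on a finger pad.
Only numpy, scipy, OpenCV 4.12 (cv2) and the standard library are available. Lean on these libraries where they do the work, as an engineer would, in place of code of your own. Each camera call takes 0.05 s, during which the arm holds its last target. There are 200 camera calls.

## Working session

There is one attempt and no reset: what is moved stays moved. The work goes in short steps, Python scripts to look and compute and a tool call to move; the robot and the scene stay as the last step left them, time stands still between calls to the robot, and variables do not carry over. Pictures are saved under pics/ and viewed, at most 10 in all, crops included, and the job is handed in when it is done.

```bash
ls; mkdir -p pics
```

Run:
```python
from rig import robot, imaging, monitor
import cv2,numpy as np
print(robot.grip_depth)
o=monitor.get_obs();print({k:np.round(v,3).tolist() for k,v in o.items()})
for n in("top","side"):
    c=imaging.camera(n);cv2.imwrite(f"pics/{n}0.png",c["img"][:,:,::-1])
    print(n,{k:v for k,v in c.items() if k!="img"})
```

```text
pics
rig.py
0.0187
{'time': 0.0, 'q': [0.978, 0.528, 1.434, -0.0, 1.181, -0.179], 'joint_velocities': [-0.001, -0.001, 0.001, -0.0, 0.0, 0.001], 'joint_torque': [0.0, -44.004, -17.659, 0.064, 0.058, -0.0], 'position': [0.251, 0.571, 0.222], 'tool_rot': [0.206, 0.979, -0.001, -0.0], 'ft_force': [0.542, 1.004, 0.353], 'moment': [-0.026, -0.005, -0.019], 'grip_force': 0.0, 'grip_width': 0.087}
top {'fx': 454.31004783579857, 'fy': 454.31004783579857, 'cx': 317.8051083305859, 'cy': 244.67764728933673, 'k1': 0.003987301170035151, 'xyz': array([ 0.43448165, -0.00170292,  0.941973  ]), 'attitude': array([-0.69913442,  0.71344847, -0.02677818,  0.03853934])}
side {'fx': 611.4538804444162, 'fy': 611.4538804444162, 'cx': 320.0176398009064, 'cy': 237.17367130033617, 'k1': 0.0688756018202331, 'xyz': array([-0.08663503, -0.99491543,  0.83939429]), 'attitude': array([ 0.84568187, -0.22952966,  0.13428988, -0.46271432])}
```

View pics/top0.png

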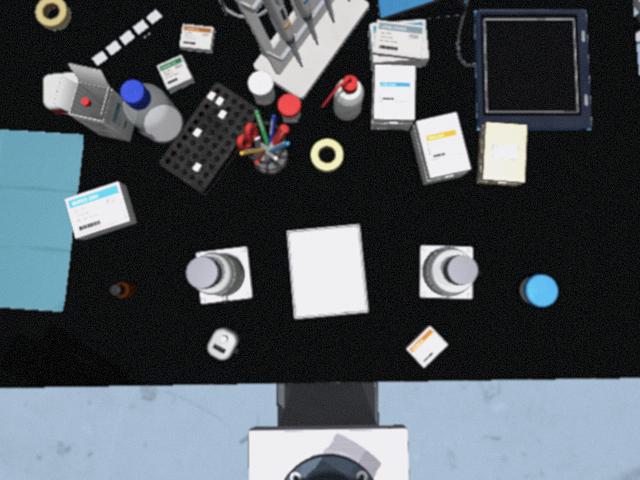

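View pics/side0.png

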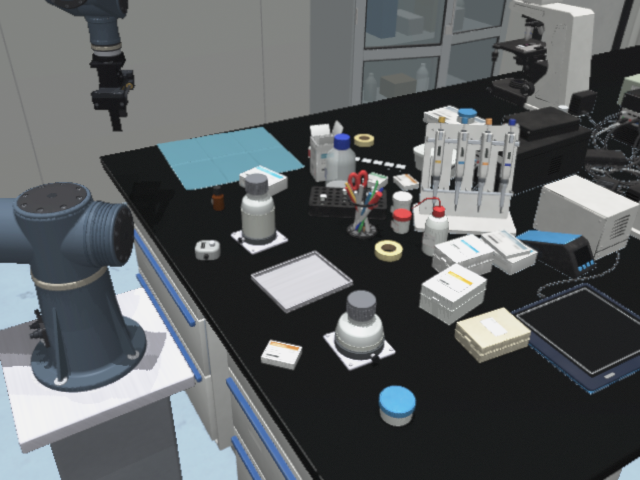

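The top view shows the tray at about (327,271). The left bottle's cap is at (202,272) with its foot at (224,275), and the right bottle's cap is at (461,269). In the side view the left bottle (cap at 257,187) is clearly the tall one, and the short one is at (361,305).

Create h.py:
```python
import cv2,numpy as np
from scipy.spatial.transform import Rotation as R
def ray(c,uv):
    K=np.array([[c["fx"],0,c["cx"]],[0,c["fy"],c["cy"]],[0,0,1]])
    p=cv2.undistortPoints(np.array([[uv]],float),K,np.array([c["k1"],0,0,0.]))[0,0]
    return R.from_quat(c["attitude"]).apply([p[0],p[1],1])
def onz(c,uv,z):
    d=ray(c,uv);return c["xyz"]+d*(z-c["xyz"][2])/d[2]
def blobs(img,mask,lo=200):
    mask=cv2.morphologyEx(mask.astype(np.uint8),cv2.MORPH_OPEN,np.ones((3,3)))
    return [k for k in cv2.findContours(mask,0,cv2.CHAIN_APPROX_NONE)[0] if cv2.contourArea(k)>lo]
```

Run:
```python
from rig import robot, imaging, monitor
from h import *
c=imaging.camera("top");im=c["img"]
s=imaging.camera("side")
print(im[272,180:256:4].tolist());print(s["img"][187,240:276:4].tolist(),s["img"][170:250:6,257].tolist())
a=cv2.resize(im[235:315,175:365],None,fx=4,fy=4,interpolation=0)
b=cv2.resize(s["img"][165:255,220:320],None,fx=4,fy=2.5,interpolation=0)
b=cv2.resize(s["img"][165:255,220:320],(267,240))
cv2.imwrite("pics/crop.png",np.vstack([a[:,:,::-1],np.pad(b[:,:,::-1],((0,0),(0,760-267),(0,0)))]))
# tray: whitish quad
k=[k for k in blobs(im,im.min(2)>100) if cv2.pointPolygonTest(k,(327,271),False)>0][0]
q=cv2.boxPoints(cv2.minAreaRect(k));print("tray px",q.tolist())
ap=cv2.approxPolyDP(k,8,True)[:,0].astype(float)
P=np.array([onz(c,u,.012) for u in ap]);print(P.round(4).tolist(),P.mean(0),np.linalg.norm(np.diff(P,axis=0),axis=1))
# top cap circle
g=im.astype(int);
for x0 in(202,461):
    m=(g[:,:,2]-g[:,:,1]>5)&(g.max(2)<200)&(g.min(2)>60)
    m[:,:x0-30]=0;m[:,x0+30:]=0;m[:240]=0;m[305:]=0
    for k in blobs(im,m,100): 
        (u,v),r=cv2.minEnclosingCircle(k);print(u,v,r,cv2.contourArea(k),onz(c,(u,v),.174),onz(c,(u,v),.119), 454*.027/(.942-.174),454*.027/(.942-.119))
```

```text
[[8, 11, 18], [30, 30, 30], [182, 183, 193], [184, 186, 197], [184, 183, 197], [189, 190, 201], [190, 194, 204], [192, 192, 203], [196, 196, 208], [185, 188, 200], [55, 54, 59], [159, 162, 162], [202, 209, 209], [105, 106, 108], [88, 92, 90], [80, 79, 79], [145, 146, 148], [230, 228, 235], [16, 23, 17]]
[[28, 29, 29], [82, 83, 83], [71, 73, 76], [72, 73, 77], [85, 87, 91], [68, 70, 72], [72, 73, 77], [116, 118, 119], [139, 141, 140]] [[239, 241, 241], [149, 153, 159], [138, 141, 148], [83, 84, 88], [82, 83, 86], [178, 182, 182], [216, 219, 219], [148, 152, 151], [135, 138, 132], [137, 139, 134], [137, 140, 135], [136, 139, 134], [57, 59, 61], [237, 237, 241]]
tray px [[284.9056091308594, 230.00900268554688], [359.9865417480469, 222.85842895507812], [368.4674377441406, 311.9078674316406], [293.3865051269531, 319.0584411621094]]
[[0.5619, -0.0707, 0.012], [0.5526, 0.0759, 0.012], [0.3725, 0.0621, 0.012], [0.3819, -0.084, 0.012]] [ 0.46722684 -0.00417169  0.012     ] [0.14698555 0.18058404 0.14634441]
196.0 270.0 14.31792163848877 246.0 [0.46700109 0.21787829 0.174     ] [0.46933003 0.23360406 0.119     ] 15.960937499999998 14.894289185905224
463.58770751953125 268.7280578613281 15.35435676574707 390.5 [ 0.46006519 -0.23363989  0.174     ] [ 0.46189741 -0.25025054  0.119     ] 15.960937499999998 14.894289185905224
```

View pics/crop.png

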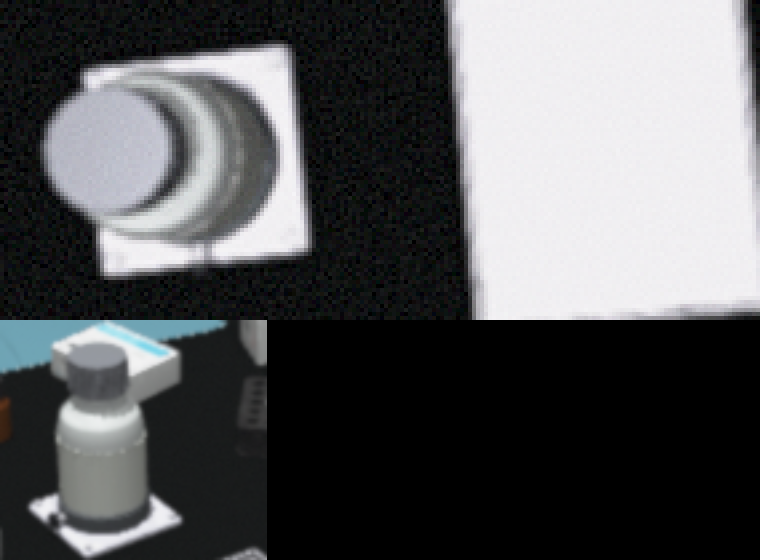

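The crop shows the tall cap's disc centred near (202.3,272.2) with a radius of about 16.4 px. It also shows the foot square and the tray edges clearly. I'll refine the cap centre and check it against the foot and the side view.

Run:
```python
from rig import robot, imaging, monitor
from h import *
ims=[imaging.camera("top") for _ in range(5)]
c=ims[0];im=np.mean([i["img"] for i in ims],0)
m=(im[:,:,2]-im[:,:,1]>6.5)&(im.min(2)>140)
m[:,:180]=0;m[:,222:]=0;m[:250]=0;m[295:]=0
k=max(blobs(im,m,100),key=cv2.contourArea);(u,v),(a,b),_=cv2.fitEllipse(k)
print("cap",u,v,a/2,b/2,onz(c,(u,v),.174))
# foot corners from crop, seen by eye
q=np.array([[83,66],[291,45],[311,248],[103,275]])/4+[175,235]
for z in(.008,.012,.02):
    P=np.array([onz(c,x,z) for x in q]);print(z,P.mean(0),np.linalg.norm(P-np.roll(P,1,0),axis=1))
# side: cap top disc, projected prediction
s=imaging.camera("side")
K=np.array([[s["fx"],0,s["cx"]],[0,s["fy"],s["cy"]],[0,0,1]])
Rw=R.from_quat(s["attitude"]).as_matrix().T
p=onz(c,(u,v),.174)
t=np.linspace(0,2*np.pi,60);pts=p+.027*np.c_[np.cos(t),np.sin(t),0*t]
px=cv2.projectPoints(pts,cv2.Rodrigues(Rw)[0],-Rw@s["xyz"],K,np.array([s["k1"],0,0,0.]))[0][:,0]
o=s["img"][:,:,::-1].copy();o=cv2.resize(o,None,fx=4,fy=4)
cv2.polylines(o,[np.int32(px*4+1.5)],True,(0,0,255),1)
cv2.imwrite("pics/side1.png",o[640:1040,860:1300])
```

```text
cap 201.51864624023438 272.0346984863281 14.757789611816406 15.329057693481445 [0.46336308 0.20846334 0.174     ]
0.008 [0.4636143  0.20690657 0.008     ] [0.10816005 0.10836486 0.10502397 0.10750189]
0.012 [0.46348953 0.20601314 0.012     ] [0.10769683 0.10790076 0.10457418 0.10704148]
0.02 [0.46323999 0.20422628 0.02      ] [0.10677038 0.10697255 0.10367459 0.10612067]
```

View pics/side1.png

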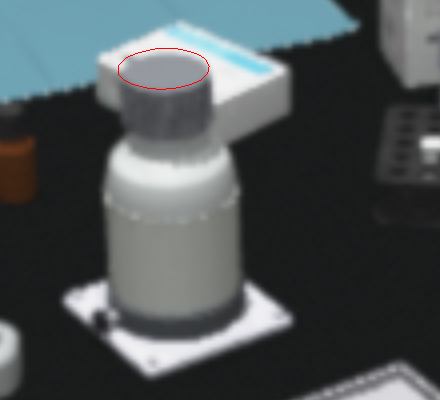

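In the side view the projected disc (164,69 in the crop) lies within about 1 px of the real cap top at (166,72), and the foot centre agrees. The cap is therefore at about (0.463, 0.207), standing on the taller bottle. Now I move above it.

move_tool([
  {"x":-0.0243,"y":-0.0179},
  {"x":-0.0243,"y":-0.0179},
  {"x":-0.0243,"y":-0.0179},
  {"x":-0.0243,"y":-0.0179},
  {"x":-0.0243,"y":-0.0179},
  {"x":-0.0243,"y":-0.0179},
  {"x":-0.0243,"y":-0.0179},
  {"x":-0.0243,"y":-0.0179},
  {"x":-0.0243,"y":-0.0179},
  {"x":-0.0243,"y":-0.0179},
  {"x":-0.0243,"y":-0.0179},
  {"x":-0.0243,"y":-0.0179},
  {"x":-0.0243,"y":-0.0179},
  {"x":-0.0243,"y":-0.0179},
  {},
  {},
], aperture=0.087)

```text
time: 1.83
position: [0.4631, 0.2044, 0.2227]
tool_rot: [0.208, 0.978, 0.0, 0.0]
ft_force: [-1.0, -0.3, 0.4]
grip_width: 0.0872
grip_force: 0.0
```

Create err.py:
```python
import sys
from rig import robot, imaging, monitor
from h import *
o=monitor.get_obs();t=np.array([float(x) for x in sys.argv[1:4]])
r=R.from_quat(o["tool_rot"]);print("pos",np.round(o["position"],4),"delta tool",r.inv().apply(t-o["position"]).round(4),"y",r.apply([0,1,0]).round(3),"z",r.apply([0,0,1]).round(4),"q",np.round(o["q"],2),"F",np.round(o["ft_force"],1),o["time"])
```

```bash
python3 err.py .463 .207 .149
```

Run:
```python
from rig import robot, imaging, monitor
import cv2
c=imaging.camera("wrist");cv2.imwrite("pics/w1.png",c["img"][:,:,::-1]);print({k:v for k,v in c.items() if k!="img"})
```

```text
pos [0.4631 0.2044 0.2227] delta tool [0.0012 0.0023 0.0737] y [0.406 0.914 0.   ] z [ 4.e-04  3.e-04 -1.e+00] q [ 0.19  0.37  1.73  0.    1.05 -0.96] F [-1.  -0.3  0.4] 1.8333
{'fx': 342.438420453691, 'fy': 342.438420453691, 'cx': 316.46931951549243, 'cy': 236.02879349982032, 'k1': 0.013945915069054425, 'xyz': array([0.39832069, 0.23323234, 0.38433077]), 'attitude': array([0.83135204, 0.5396336 , 0.07281972, 0.11111554])}
```

View pics/w1.png

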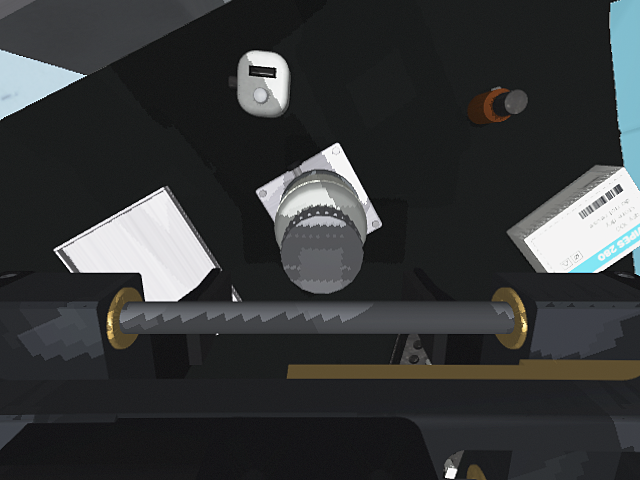

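The wrist view shows the cap at about (321,255), between the fingers (tips near 220 and 420, row 320). I turn the tool clockwise first to gain wrist range for the quarter turn.

move_tool([
  {"x":0.0012,"y":0.0023,"twist":0.12},
  {"twist":0.12},
  {"twist":0.12},
  {"twist":0.12},
  {"twist":0.12},
  {"twist":0.12},
  {},
  {},
])

```text
time: 2.55
position: [0.4612, 0.2092, 0.2226]
tool_rot: [0.535, 0.845, -0.0, -0.0]
ft_force: [0.2, -0.7, 0.5]
grip_width: 0.087
grip_force: 0.0
```

```bash
python3 err.py .463 .207 .149
```

Run:
```python
from rig import robot, imaging, monitor
from h import *
c=imaging.camera("wrist");im=c["img"]
cv2.imwrite("pics/w2.png",im[:,:,::-1])
# outward check: cap pixel from previous view
c0={**c,"xyz":np.array([0.39832069, 0.23323234, 0.38433077]),"attitude":[0.83135204, 0.5396336 , 0.07281972, 0.11111554]}
print(onz(c0,(321,256),.174))
```

```text
pos [0.4612 0.2092 0.2226] delta tool [-0.0027  0.0007  0.0736] y [ 0.904  0.427 -0.   ] z [-4.e-04  1.e-04 -1.e+00] q [ 0.2   0.37  1.73  0.    1.05 -0.24] F [ 0.2 -0.7  0.5] 2.55
[0.46429324 0.20731267 0.174     ]
```

View pics/w2.png

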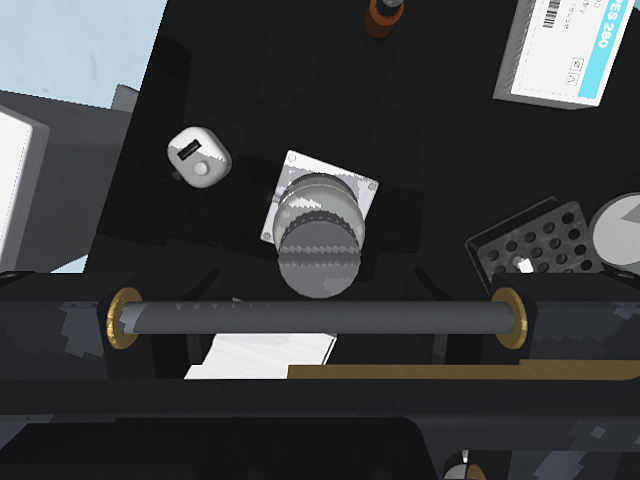

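The cap at (319,257) is still between the fingers, and the wrist ray gives (0.464, 0.207), in agreement with the top view. Now I descend and grip.

move_tool([
  {"x":-0.0022,"y":0.0008,"z":0.015},
  {"z":0.015},
  {"z":0.015},
  {"z":0.015},
  {"z":0.0136},
  {},
  {},
])

```text
time: 3.18
position: [0.4631, 0.2067, 0.1485]
tool_rot: [0.537, 0.844, -0.001, -0.001]
ft_force: [0.1, -0.5, 0.4]
grip_width: 0.0869
grip_force: 0.0
```

```bash
python3 err.py .464 .207 .149
```

```text
pos [0.4631 0.2067 0.1485] delta tool [-0.0001  0.001  -0.0005] y [ 0.906  0.424 -0.002] z [-1.8e-03 -3.0e-04 -1.0e+00] q [ 0.2   0.48  1.8   0.    0.86 -0.24] F [ 0.1 -0.5  0.4] 3.1833
```

move_tool([
  {"y":0.0005},
  {},
  {},
  {},
  {},
  {},
  {},
  {},
  {},
  {},
], aperture=0.04, grip_force=45)

```text
time: 4.02
position: [0.4641, 0.2067, 0.1492]
tool_rot: [0.537, 0.843, 0.0, 0.0]
ft_force: [-0.6, 0.4, 3.6]
grip_width: 0.0539
grip_force: 45.0
```

```bash
python3 err.py .464 .207 .149
```

```text
pos [0.4641 0.2067 0.1492] delta tool [0.0004 0.     0.0002] y [0.906 0.422 0.   ] z [ 1.e-04 -1.e-04 -1.e+00] q [ 0.2   0.48  1.8  -0.    0.86 -0.24] F [-0.6  0.4  3.6] 4.0167
```

move_tool([
  {"z":0.002},
  {"z":0.002},
  {"z":0.002},
  {},
  {},
  {},
])

```text
time: 4.52
position: [0.4642, 0.2067, 0.1442]
tool_rot: [0.537, 0.843, 0.0, 0.0]
ft_force: [-3.0, -1.3, 12.9]
grip_width: 0.0538
grip_force: 45.0
```

```bash
python3 err.py .464 .207 .143
```

```text
pos [0.4642 0.2067 0.1442] delta tool [ 0.0004 -0.      0.0012] y [0.906 0.422 0.001] z [ 7.e-04 -0.e+00 -1.e+00] q [ 0.2   0.49  1.8  -0.    0.85 -0.24] F [-3.  -1.3 12.9] 4.5167
```

move_tool([
  {"z":0.0012},
  {},
  {},
])

```text
time: 4.77
position: [0.4642, 0.2067, 0.1432]
tool_rot: [0.537, 0.843, 0.0, 0.0]
ft_force: [-3.0, -0.2, 13.0]
grip_width: 0.0538
grip_force: 45.0
```

```bash
python3 err.py .464 .207 .143
```

```text
pos [0.4642 0.2067 0.1432] delta tool [ 0.0004 -0.0001  0.0002] y [0.906 0.423 0.001] z [ 8.e-04 -0.e+00 -1.e+00] q [ 0.2   0.49  1.8  -0.    0.85 -0.24] F [-3.  -0.2 13. ] 4.7667
```

move_tool([
  {"twist":-0.08},
  {"twist":-0.08},
  {"twist":-0.08},
  {"twist":-0.08},
  {"twist":-0.08},
])

```text
time: 5.18
position: [0.4654, 0.2073, 0.1435]
tool_rot: [0.358, 0.934, 0.001, 0.001]
ft_force: [-1.7, 1.3, 13.8]
grip_width: 0.0534
grip_force: 45.0
```

```bash
python3 err.py .464 .207 .143; python3 -c "
from rig import robot, imaging, monitor;print(monitor.get_obs()['moment'])"
```

```text
pos [0.4654 0.2073 0.1435] delta tool [ 0.0008 -0.0012  0.0005] y [0.668 0.744 0.003] z [ 0.0034  0.0015 -1.    ] q [ 0.2   0.49  1.8   0.    0.85 -0.64] F [-1.7  1.3 13.8] 5.1833
[ 0.1370038   0.3467645  -0.09650211]
```

Force stays at 13.8 N with a small moment, so the cap is turning. I continue to about 93°.

move_tool([
  {"twist":-0.1},
  {"twist":-0.1},
  {"twist":-0.1},
  {"twist":-0.1},
  {"twist":-0.1},
  {"twist":-0.1},
  {"twist":-0.1},
  {"twist":-0.1},
  {"twist":-0.1},
  {"twist":-0.1},
  {"twist":-0.1},
  {"twist":-0.1},
  {},
  {},
])

```text
time: 6.35
position: [0.4656, 0.2078, 0.1436]
tool_rot: [-0.23, 0.973, 0.001, 0.002]
ft_force: [-1.3, 2.0, 13.1]
grip_width: 0.0536
grip_force: 45.0
```

```bash
python3 err.py .464 .207 .143; python3 -c "
from rig import robot, imaging, monitor;print(monitor.get_obs()['moment'])"
```

```text
pos [0.4656 0.2078 0.1436] delta tool [ 0.0018 -0.      0.0006] y [-0.448  0.894  0.   ] z [ 0.004   0.0023 -1.    ] q [ 0.2   0.49  1.8   0.    0.85 -1.84] F [-1.3  2.  13.1] 6.35
[0.41785238 0.35082565 0.12631709]
```

move_tool([
  {"z":-0.003},
  {"z":-0.003},
  {"z":-0.003},
  {"z":-0.003},
  {"z":-0.003},
  {},
  {},
])

```text
time: 6.93
position: [0.4646, 0.2066, 0.1567]
tool_rot: [-0.23, 0.973, -0.0, 0.0]
ft_force: [1.5, 1.0, 0.1]
grip_width: 0.0536
grip_force: 45.0
```

```bash
python3 err.py .464 .207 .160
```

```text
pos [0.4646 0.2066 0.1567] delta tool [ 0.0003  0.0006 -0.0033] y [-0.449  0.894 -0.   ] z [ 8.e-04  0.e+00 -1.e+00] q [ 0.2   0.47  1.79 -0.    0.88 -1.84] F [1.5 1.  0.1] 6.9333
```

No downward pull, so the cap is free. I lift it clear.

move_tool([
  {"z":-0.01},
  {"z":-0.01},
  {"z":-0.015},
  {"z":-0.015},
  {"z":-0.015},
  {"z":-0.01},
  {},
  {},
])

```text
time: 7.6
position: [0.4635, 0.2064, 0.232]
tool_rot: [-0.231, 0.973, -0.0, -0.0]
ft_force: [-1.0, 0.1, 0.2]
grip_width: 0.0538
grip_force: 45.0
```

```bash
python3 err.py .467 -0.004 .232
```

Run:
```python
from rig import robot, imaging, monitor
from h import *
c=imaging.camera("side");cv2.imwrite("pics/s3.png",c["img"][:,:,::-1])
```

```text
pos [0.4635 0.2064 0.232 ] delta tool [ 9.130e-02 -1.896e-01  1.000e-04] y [-0.449  0.894 -0.   ] z [-6.e-04 -4.e-04 -1.e+00] q [ 0.2   0.36  1.71 -0.    1.07 -1.84] F [-1.   0.1  0.2] 7.6
```

View pics/s3.png

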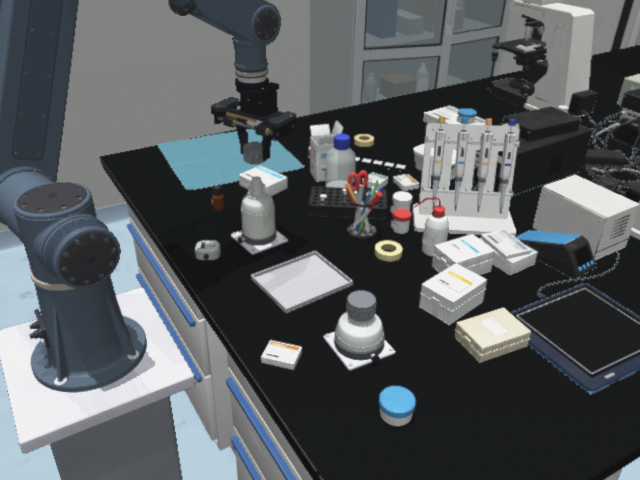

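The side view shows the cap held in the gripper at (254,153), with the tall bottle's bare neck at (257,187). Next I carry the cap to the tray.

move_tool([
  {"x":0.0102,"y":-0.0211},
  {"x":0.0102,"y":-0.0211},
  {"x":0.0102,"y":-0.0211},
  {"x":0.0102,"y":-0.0211},
  {"x":0.0102,"y":-0.0211},
  {"x":0.0102,"y":-0.0211},
  {"x":0.0102,"y":-0.0211},
  {"x":0.0102,"y":-0.0211},
  {"x":0.0102,"y":-0.0211},
  {},
  {},
])

```text
time: 8.57
position: [0.4664, -0.0048, 0.2308]
tool_rot: [-0.229, 0.973, 0.001, -0.001]
ft_force: [-0.5, -0.4, -0.4]
grip_width: 0.0537
grip_force: 45.0
```

```bash
python3 err.py .467 -0.004 .012
```

```text
pos [ 0.4664 -0.0048  0.2308] delta tool [-0.0013  0.      0.2188] y [-0.446  0.895  0.002] z [-0.0028  0.001  -1.    ] q [-0.25  0.3   1.81  0.    1.04 -2.28] F [-0.5 -0.4 -0.4] 8.5667
```

move_tool([
  {"z":0.02},
  {"z":0.025},
  {"z":0.025},
  {"z":0.025},
  {"z":0.025},
  {"z":0.025},
  {"z":0.025},
  {"z":0.02},
  {"z":0.01},
  {"z":0.006},
  {},
  {},
])

```text
time: 9.57
position: [0.4675, -0.0039, 0.0261]
tool_rot: [-0.231, 0.973, -0.0, 0.0]
ft_force: [0.5, 1.0, -0.7]
grip_width: 0.054
grip_force: 45.0
```

```bash
python3 err.py .467 -0.004 .012
```

```text
pos [ 0.4675 -0.0039  0.0261] delta tool [0.0005 0.0001 0.0141] y [-0.449  0.893 -0.   ] z [ 3.e-04 -0.e+00 -1.e+00] q [-0.25  0.68  1.97  0.    0.49 -2.28] F [ 0.5  1.  -0.7] 9.5667
```

move_tool([
  {"z":0.003},
  {"z":0.003},
  {"z":0.003},
  {"z":0.002},
  {"z":0.001},
  {},
  {},
])

```text
time: 10.15
position: [0.4672, -0.0043, 0.0137]
tool_rot: [-0.23, 0.973, 0.0, -0.0]
ft_force: [0.3, 0.3, 0.2]
grip_width: 0.0537
grip_force: 45.0
```

```bash
python3 err.py .467 -0.004 .012
```

```text
pos [ 0.4672 -0.0043  0.0137] delta tool [0.0001 0.0003 0.0017] y [-0.449  0.894  0.   ] z [-1.e-04  0.e+00 -1.e+00] q [-0.25  0.71  1.97 -0.    0.46 -2.28] F [0.3 0.3 0.2] 10.15
```

move_tool([
  {"z":0.0007},
  {"z":0.0007},
  {},
  {},
])

```text
time: 10.48
position: [0.4673, -0.0042, 0.0123]
tool_rot: [-0.231, 0.973, 0.0, -0.0]
ft_force: [-0.0, -0.4, -0.7]
grip_width: 0.0536
grip_force: 45.0
```

```bash
python3 err.py .467 -0.004 .012
```

```text
pos [ 0.4673 -0.0042  0.0123] delta tool [0.0001 0.0003 0.0003] y [-0.449  0.894  0.   ] z [-1.e-04  0.e+00 -1.e+00] q [-0.25  0.71  1.97 -0.    0.46 -2.28] F [-0.  -0.4 -0.7] 10.4833
```

move_tool([
  {"z":0.0006},
  {"z":0.0006},
  {},
  {},
])

```text
time: 10.82
position: [0.4673, -0.0042, 0.0121]
tool_rot: [-0.231, 0.973, -0.0, 0.0]
ft_force: [-1.3, -0.4, 9.7]
grip_width: 0.0538
grip_force: 45.0
```

```bash
python3 err.py .467 -0.004 .012
```

```text
pos [ 0.4673 -0.0042  0.0121] delta tool [0.0002 0.0003 0.0001] y [-0.449  0.894 -0.   ] z [ 6.e-04 -2.e-04 -1.e+00] q [-0.25  0.71  1.97 -0.    0.45 -2.28] F [-1.3 -0.4  9.7] 10.8167
```

The cap is in contact with the tray floor (9.7 N). I ease off slightly, release and retreat.

move_tool([
  {"z":-0.0007},
  {},
  {},
])

```text
time: 11.07
position: [0.4675, -0.0043, 0.0122]
tool_rot: [-0.23, 0.973, -0.0, 0.0]
ft_force: [-0.5, 0.6, 6.3]
grip_width: 0.0534
grip_force: 45.0
```

move_tool([
  {},
  {},
  {},
  {},
  {},
  {},
  {},
  {},
], aperture=0.085)

```text
time: 11.73
position: [0.4672, -0.0042, 0.0118]
tool_rot: [-0.23, 0.973, 0.0, -0.0]
ft_force: [0.5, -0.0, 0.8]
grip_width: 0.0844
grip_force: 0.0
```

move_tool([
  {"z":-0.01},
  {"z":-0.015},
  {"z":-0.02},
  {"z":-0.025},
  {"z":-0.025},
  {"z":-0.03},
  {"z":-0.03},
  {"z":-0.03},
  {"z":-0.03},
  {},
  {},
  {},
])

```text
time: 12.73
position: [0.4664, -0.004, 0.2269]
tool_rot: [-0.231, 0.973, 0.0, -0.0]
ft_force: [-0.9, 0.4, 0.2]
grip_width: 0.0849
grip_force: 0.0
```

Run:
```python
from rig import robot, imaging, monitor
from h import *
c=imaging.camera("side");cv2.imwrite("pics/s4.png",c["img"][:,:,::-1])
```

```text
(no output)
```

View pics/s4.png

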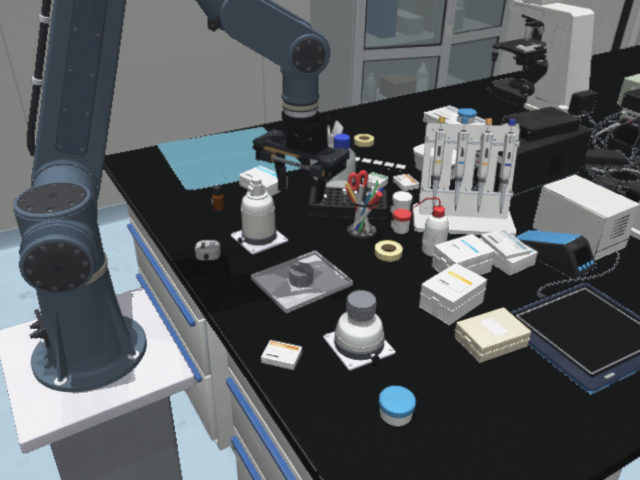

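The cap stands upright at (301,273) in the middle of the tray, the tall bottle's neck is open, and the gripper is clear. I hand in.

```bash
python3 -c "
from rig import robot, imaging, monitor;print(robot.hand_in())"
```

```text
the job is handed in; nothing more can be done
None
```

The tall bottle is open and its cap stands mouth down near the middle of the tray, released; the short bottle was not touched, and I handed the job in at about 13 s (no verdict was returned).

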